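# Pack the leather carver's caddy

## Robot

A 6-joint arm with a two-finger parallel gripper is mounted at the origin on the work surface. World frame = base frame: x ahead of the robot, y to its left, z up, the work surface at z = 0. Lengths are in m, angles in rad, forces in N, time in s.
With the tool pointing down it reaches from about 0.35 to 0.8 m from the base axis. Payload 7.3 kg.
Tool frame: the origin (TCP) lies between the finger pads; the fingertips stand 25 mm ahead of it and the grasp point (between the pads) lies 6 mm ahead of it (r.tip_extent is the distance from the TCP to the fingertips, in m); z points along the fingers, y is the line along which they close (so a half turn about z gives the same grasp; the last joint's range is limited). The gripper opens to 85 mm and grips with 20 to 120 N. Pads are 22 mm wide; open, the fingers measure 114 mm over their backs; the gripper's body (76 mm by 85 mm) begins 54 mm behind the grasp point. The pads swing forward as they close: fully open they stand 13 mm farther back than shut.
Start: joints at [-1.264, 0.342, 1.524, -0, 1.275, -0.146], TCP at [0.23, -0.472, 0.256] pointing down, gripper open.
Joint ranges: [-2.53, 2.53], [-0.77, 2.02], [0.04, 2.7], [-1, 4.14], [0.28, 2.66], [-3.11, 3.11]. Speed limits (rad/s): [2.57, 2.57, 3.14, 3.14, 3.14, 3.14].

## Interface

Orientations are given as a unit quaternion [x, y, z, w].
In Python, from workcell import r, command_gripper, optics gives the robot as it stands. The module is installed in compiled form; this text tells all that it offers. Calls block until the motion is done:
- r.reach(position, orientation): joint-space move of the TCP to a pose.
- r.move_straight(position, orientation=None, speed=0.15, max_force=None): straight line of the TCP; orientation=None keeps the orientation; speed is the mean speed in m/s. With max_force (N) it stops when the force on the tool has changed by that much, and returns True; else False.
- r.movej(angles): joint-space move.
- command_gripper(opening, force=None): finger opening in m; force is the grip in N (None keeps the last); returns when the fingers have stopped.
- r.hold(seconds).
- r.solve_ik(position, orientation): joint angles nearest the present ones, or None.
- r.read_state(): the state.
- optics.get_image(name): name is "side" or "top"; returns (picture, depth): 420x560x3 uint8, red, green, blue; 420x560 float32, m along the optical axis (not along the pixel's ray), 0 where there is no reading.
- optics.camera_model(name): a dict with "K" (3x3 intrinsics, pixels), "R" (3x3) and "t" (3): a world point X has camera coordinates R X + t. Camera axes: x right, y down, z forward; pixel columns grow to the right and rows downward; lengths in m; the calibration is good to about 2 mm. A picture is of the moment at which its call begins. camera_model takes no time and is no camera call.
A pose or a line that the arm cannot do raises r.PlanningError and nothing moves.
- r.finish_job(): hands the job in; it is judged then, once.
The state is a dict: "time_s": time; "joint_positions": joint angles; "dq": joint speeds; "tau": joint torques, N m; "eef_pos": TCP position; "eef_rot": TCP orientation; "contact_force": force on the tool from outside, world axes, zero at the start; "torque": the same for the moment, N m; "grip_width": finger opening in m; "grip_force": force on a finger pad.
Only numpy, scipy, OpenCV 4.12 (cv2) and the standard library are available. Lean on these libraries where they do the work, as an engineer would, in place of code of your own. Each camera call takes 0.05 s, during which the arm holds its last target. There are 200 camera calls.

## Task

Pack the leather carver's caddy: stand the maul head-down in the square well, the bottle with the pointed nozzle in the small round well, the metal tin in the large round well and the whetstone, on its long narrow side, in the slot, each upright and down on the floor of its well. Leave the flat-capped bottle and the knob-handled stamp standing where they are, undisturbed.

Things in the scene. Friction and masses are not known exactly. Their poses are not given: they have to be found in the camera images.
- maul: Carver's wooden maul standing on its head: dark round head 52 mm across, 65 mm high, with a paler round handle (20 to 27 mm thick) rising straight up from it to 165 mm. Origin: centre of the underside of the head; z up along the handle. 0.2 to 0.45 kg.
- nozzle_bottle: White plastic glue bottle standing upright, 40 mm across up to 100 mm, narrowing to a pointed nozzle whose tip is at 140 mm. Closed and rigid. Origin: centre of its underside; z up. Under 0.2 kg.
- tin: Round closed wax tin of bare metal, 60 mm across, 55 mm high, standing. Origin: centre of its underside; z up. Under 0.25 kg.
- whetstone: Grey rectangular whetstone standing on its long narrow side: 72 mm long (its x), 24 mm thick (its y), 50 mm high (z up). Origin: centre of its underside. Under 0.3 kg.
- square_well: Insert of pale wood, 99 x 99 mm, 30 mm high, fixed in the caddy, with a square well 72 x 72 mm, 24 mm deep (floor 6 mm above the underside). Origin: centre of the underside, below the well's centre, 6 mm above the table; z up, x and y along the sides. Four such inserts stand 2 x 2 in any order, 100 mm apart, in a fixed dark wooden tray (the caddy), 216 mm square, rim 34 mm above the table.
- small_round_well: Insert of pale wood, 99 x 99 mm, 30 mm high, fixed in the caddy, with a round well 58 mm across, 24 mm deep (floor 6 mm above the underside). Origin: centre of the underside, below the well's centre, 6 mm above the table; z up, x and y along the sides.
- large_round_well: Insert of pale wood, 99 x 99 mm, 30 mm high, fixed in the caddy, with a round well 78 mm across, 24 mm deep (floor 6 mm above the underside). Origin: centre of the underside, below the well's centre, 6 mm above the table; z up, x and y along the sides.
- slot_well: Insert of pale wood, 99 x 99 mm, 30 mm high, fixed in the caddy, with an oblong slot 88 mm long (its x) and 42 mm wide (its y), 24 mm deep (floor 6 mm above the underside). Origin: centre of the underside, below the well's centre, 6 mm above the table; z up, x and y along the sides.
- flat_cap_bottle: Look-alike, stays: white plastic bottle like the other, 40 mm across up to 100 mm, but with a flat round cap 27 mm across, top at 130 mm. Origin: centre of its underside; z up. Under 0.2 kg.
- knob_stamp: Look-alike, stays: dark wooden hand stamp with a round base 52 mm across and 30 mm high like the maul's head, but with a ball knob 36 mm across on top (80 mm high) instead of a handle. Origin: centre of its underside; z up. Under 0.2 kg.
Not all that is in view belongs to the job. Leave any orange or purple look-alike of the whetstone alone.

How it is judged:
By the outcome, as a careful person would: the job done as asked, in the order asked, and still so for the second after the job is handed in, with the robot touching nothing.
It also fails if it takes over 109 s, if anything falls off the work surface, if the arm or the gripper's body presses on something with over 40 N, if the wrist force passes 120 N, or if a joint passes its speed limit or range.

## Working session

There is one attempt and no reset: what is moved stays moved. The work goes in short steps, each a Python script; the robot and the scene stay as the last script left them, time stands still between calls to the robot, and variables do not carry over. Pictures are saved under pics/ and viewed, at most 14 in all, crops included, and the job is handed in when it is done.

```bash
mkdir -p pics; python3 - <<'E'
from workcell import r, optics
import cv2,numpy as np
for n in("top","side"):
    p,d=optics.get_image(n); cv2.imwrite(f"pics/{n}0.png",p[:,:,::-1]); np.savez(f"{n}0.npz",p=p,d=d)
    c=optics.camera_model(n); print(n,c["K"].tolist(),(-c["R"].T@c["t"]).round(3),c["R"].round(3).tolist(),(d==0).mean())
print(r.read_state()["time_s"],r.read_state()["eef_rot"])
E
```

```text
top [[456.3800329578813, 0.0, 272.8299682037643], [0.0, 456.3800329578813, 204.77764238904214], [0.0, 0.0, 1.0]] [0.395 0.076 0.988] [[0.029, -0.999, -0.021], [-0.992, -0.026, -0.122], [0.121, 0.024, -0.992]] 0.004243197278911565
side [[451.6164326072347, 0.0, 291.1124048892547], [0.0, 451.6164326072347, 206.3249412770657], [0.0, 0.0, 1.0]] [-0.041  0.674  0.739] [[-0.687, -0.726, 0.014], [-0.473, 0.433, -0.768], [0.552, -0.534, -0.641]] 0.004034863945578232
0.1 [ 9.74480544e-01  2.24470923e-01 -5.11385933e-05 -6.86934230e-04]
```

View pics/top0.png

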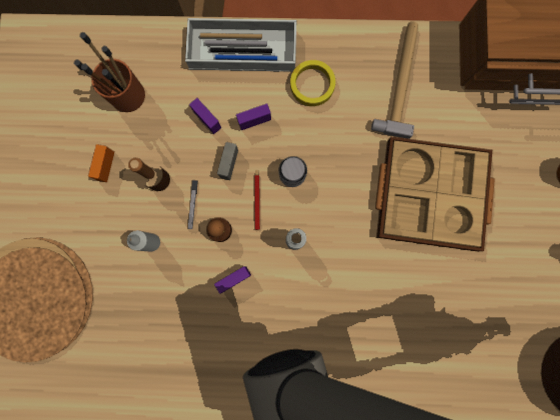

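View pics/side0.png

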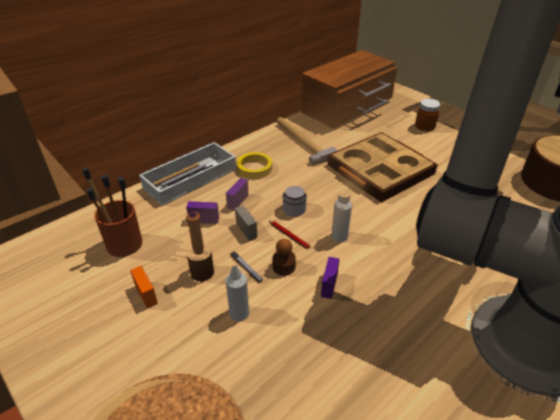

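The top view shows the maul at (157,180), nozzle bottle (140,241), tin (293,171) and whetstone (228,160). The flat-cap bottle is at (296,239) and the stamp at (219,230). The wells are large round (413,166), slot (463,173), square (407,214) and small round (458,219). Next I'll measure them from depth.

```bash
cat > geo.py <<'E'
import numpy as np, cv2
from workcell import optics
from scipy.optimize import least_squares
def cloud(n,d):
    c=optics.camera_model(n); v,u=np.mgrid[:d.shape[0],:d.shape[1]]
    P=np.stack([u,v,np.ones_like(u)],-1)@np.linalg.inv(c["K"]).T*d[...,None]
    return (P-c["t"])@c["R"]
def circ(P,R,c0):
    f=least_squares(lambda c:np.hypot(*(P[:,:2]-c).T)-R,c0,loss="soft_l1",f_scale=.002)
    return f.x, np.median(np.abs(f.fun))
def ray(n,px,z):
    c=optics.camera_model(n); o=-c["R"].T@c["t"]; d=c["R"].T@np.linalg.inv(c["K"])@[*px,1]
    return (o+d*(z-o[2])/d[2])[:2]
E
cat > meas.py <<'E'
from geo import *
C={n:cloud(n,np.load(n+"0.npz")["d"]) for n in("top","side")}
for n,C_ in C.items(): print(n,"table z",np.median(C_[...,2]))
guess={k:ray("top",p,z) for k,p,z in[("maul",(136,163),.165),("nozzle",(132,239),.13),("flat",(296,239),.13),("stamp",(218,230),.07),("tin",(293,169),.055),("stone",(229,157),.05)]}
bands={"maul":[(.075,.155,.0118),(.01,.06,.026)],"nozzle":[(.01,.095,.02)],"flat":[(.01,.095,.02)],"stamp":[(.005,.028,.026)],"tin":[(.008,.05,.03)]}
for k,g in guess.items():
    print(k,g.round(4))
    for n in C:
        P=C[n].reshape(-1,3); P=P[np.hypot(*(P[:,:2]-g).T)<.05]
        print("  ",n,"zmax",np.percentile(P[P[:,2]>.008,2],[90,99]).round(4))
        for a,b,R in bands.get(k,[]):
            Q=P[(P[:,2]>a)&(P[:,2]<b)]
            if len(Q)>10: x,e=circ(Q,R,g); print("    ",a,len(Q),x.round(4),round(e,4))
        if k in("stone","tin"):
            Q=P[(P[:,2]>.044)&(P[:,2]<.062)]
            rc=cv2.minAreaRect((Q[:,:2]*1000).astype(np.float32)); print("    top",len(Q),Q.mean(0).round(4),rc)
# caddy: rim plane points & well interiors
for n in C:
    M=(abs(C[n][...,2]-.036)<.005)
    P=C[n]; g=ray("top",(436,194),.036)
    M&=np.hypot(P[...,0]-g[0],P[...,1]-g[1])<.16
    rc=cv2.minAreaRect((P[M][:,:2]*1000).astype(np.float32)); print("caddy",n,g.round(4),rc)
E
python3 meas.py
```

```text
top table z 0.0009933769906322958
side table z 0.0010980411196812895
maul [0.566  0.3516]
   top zmax [0.164 0.167]
     0.075 157 [0.5652 0.3558] 0.0003
     0.01 166 [0.5653 0.3559] 0.0003
   side zmax [0.1572 0.1651]
     0.075 341 [0.5629 0.3533] 0.0007
     0.01 402 [0.5632 0.3533] 0.0006
nozzle [0.4269 0.3613]
   top zmax [0.1222 0.137 ]
     0.01 218 [0.4269 0.3635] 0.0003
   side zmax [0.1181 0.1368]
     0.01 585 [0.4249 0.3609] 0.0005
flat [0.4356 0.0517]
   top zmax [0.9883 0.9883]
     0.01 21 [0.4397 0.0518] 0.0001
   side zmax [0.1141 0.1283]
     0.01 488 [0.4372 0.0494] 0.0008
stamp [0.4522 0.2077]
   top zmax [0.0784 0.0809]
     0.005 43 [0.4577 0.2148] 0.0002
   side zmax [0.0762 0.0804]
     0.005 163 [0.4552 0.2123] 0.0007
tin [0.5843 0.0592]
   top zmax [0.0575 0.0593]
     0.008 274 [0.5869 0.0606] 0.0019
    top 446 [0.5839 0.0609 0.0553] ((582.0799560546875, 62.1937141418457), (53.98456573486328, 53.856727600097656), 22.53902244567871)
   side zmax [0.0564 0.0579]
     0.008 359 [0.5837 0.058 ] 0.0009
    top 275 [0.578  0.0642 0.0537] ((578.6685791015625, 61.273311614990234), (54.55824661254883, 55.97381591796875), 23.73198127746582)
stone [0.6076 0.1941]
   top zmax [0.052  0.0542]
    top 389 [0.6038 0.2002 0.05  ] ((604.5404663085938, 200.36204528808594), (24.1021728515625, 72.29059600830078), 77.6985092163086)
   side zmax [0.0513 0.0528]
    top 239 [0.5986 0.2009 0.0497] ((600.64111328125, 199.47396850585938), (24.42325210571289, 72.36260986328125), 76.3796615600586)
caddy top [ 0.5424 -0.2414] ((546.6867065429688, -240.86488342285156), (239.0886688232422, 216.88534545898438), 83.66191864013672)
caddy side [ 0.5424 -0.2414] ((544.0938720703125, -239.51072692871094), (238.4413299560547, 219.9593048095703), 83.97673034667969)
```

```bash
cat >> geo.py <<'E'
CAD=np.array([.5454,-.2402]); A=np.deg2rad(-6.2)
V=np.array([np.cos(A),np.sin(A)]); U=np.array([-V[1],V[0]])   # caddy x-ish, y-ish
well={"large":CAD+.05*V+.05*U,"slot":CAD+.05*V-.05*U,"square":CAD-.05*V+.05*U,"small":CAD-.05*V-.05*U}
E
python3 - <<'E'
from geo import *
out=[]
for n,(u0,v0,w,h),off in(("top",(365,130,140,130),.0012),("side",(320,125,125,80),-.0012)):
    c=optics.camera_model(n); im=np.load(n+"0.npz")["p"][:,:,::-1].copy()
    s=400/w; im=cv2.resize(im[v0:v0+h,u0:u0+w],None,fx=s,fy=s,interpolation=cv2.INTER_CUBIC)
    t=np.linspace(0,2*np.pi,60)
    def sq(a,b): return np.array([[a,b],[a,-b],[-a,-b],[-a,b]])/2
    sh={"large":.039*np.c_[np.cos(t),np.sin(t)],"small":.029*np.c_[np.cos(t),np.sin(t)],"square":sq(.072,.072),"slot":sq(.088,.042),"cad":sq(.216,.216)}
    for k,p in sh.items():
        q=(CAD if k=="cad" else well[k])+off*np.array([1,1])+p@np.stack([V,U])
        z=.034 if k=="cad" else .036
        X=np.c_[q,np.full(len(q),z)]@c["R"].T+c["t"]; x=X@c["K"].T; x=x[:,:2]/x[:,2:]
        cv2.polylines(im,[((x-[u0,v0]+.5)*s).astype(int)],True,(0,255,0) if k!="cad" else (255,255,0),1)
    out.append(im)
h=max(i.shape[0] for i in out)
cv2.imwrite("pics/ov.png",np.hstack([cv2.copyMakeBorder(i,0,h-i.shape[0],0,0,0) for i in out]))
E
```

```text
(no output)
```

View pics/ov.png

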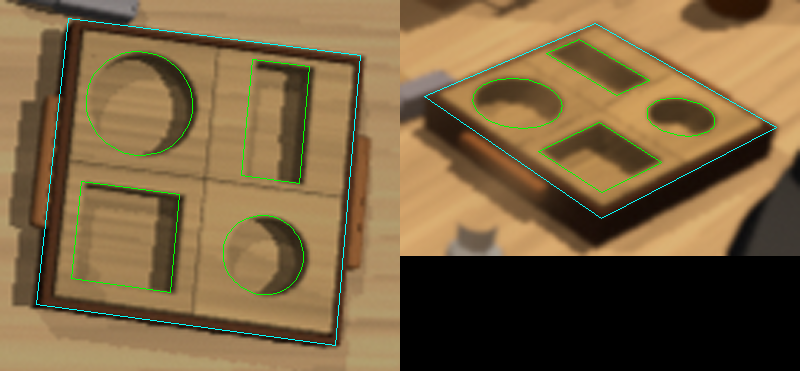

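The predicted outlines match the wells and caddy edge in both views to within about 1–2 mm, so I'll start with the maul.

```bash
cat > act.py <<'E'
from geo import *
from workcell import r, command_gripper
from scipy.spatial.transform import Rotation as Ro
H=.30
def q(deg):
    a=np.deg2rad(deg); y=np.array([np.cos(a),np.sin(a),0]); z=np.array([0,0,-1.])
    return Ro.from_matrix(np.stack([np.cross(y,z),y,z],1)).as_quat()
def st(tag):
    s=r.read_state(); print(tag,"t",round(s["time_s"],1),"p",np.round(s["eef_pos"],4),"w",round(s["grip_width"],4),"g",round(s["grip_force"],1),"F",np.round(s["contact_force"],1))
def P(xy,z): return [float(xy[0]),float(xy[1]),float(z)]
def pick(xy,deg,z,opening,force):
    r.reach(P(xy,H),q(deg)); command_gripper(opening)
    r.move_straight(P(xy,z+.03),speed=.2)
    c=r.move_straight(P(xy,z),speed=.08,max_force=10); st(f"down {c}")
    command_gripper(0.0,force); st("gripped")
    r.move_straight(P(xy,z+.03),speed=.08); r.move_straight(P(xy,H),speed=.2); st("lifted")
def place(xy,deg,z,opening):
    r.move_straight(P(xy,H),q(deg),speed=.25)
    r.move_straight(P(xy,z+.045),speed=.2)
    c=r.move_straight(P(xy,z+.0135),speed=.05,max_force=8); st(f"placed {c}")
    command_gripper(opening); r.hold(.2)
    r.move_straight(P(xy,z+.04),speed=.08); r.move_straight(P(xy,H),speed=.25); st("up")
def snap(tag,crop=None):
    o=[]
    for n in("top","side"):
        p,d=optics.get_image(n); np.savez(n+tag+".npz",p=p,d=d); o.append(p[:,:,::-1])
    cv2.imwrite(f"pics/{tag}.png",cv2.resize(np.hstack(o),(800,300),interpolation=cv2.INTER_AREA))
UA=-96.2; VA=-6.2
E
python3 - <<'E'
from act import *
for nm,xy,z,a in[("maul",(.5641,.3546),.128,UA),("noz",(.4259,.3622),.096,UA),("tin",(.583,.061),.048,UA),("stone",(.6025,.2),.05,-103),("sq",well["square"],.14,UA),("sm",well["small"],.108,VA),("sm2",well["small"],.108,UA),("la",well["large"],.06,UA),("sl",well["slot"],.06,UA)]:
    for zz in(z,H): j=r.solve_ik(P(xy,zz),q(a)); print(nm,zz,None if j is None else np.round(j,2))
pick((.5641,.3546),UA,.128,.055,40)
snap("m1")
E
```

```text
maul 0.128 [ 0.45  0.71  1.26 -0.    1.17  2.13]
maul 0.3 [ 0.45  0.59  1.   -0.    1.55  2.13]
noz 0.096 [ 0.57  0.58  1.63 -0.    0.94  2.25]
noz 0.3 [ 0.57  0.38  1.35 -0.    1.41  2.25]
tin 0.048 [-0.03  0.68  1.58 -0.    0.88  1.65]
tin 0.3 [-0.03  0.43  1.27 -0.    1.44  1.65]
stone 0.05 [ 0.2   0.75  1.43 -0.    0.96  2.  ]
stone 0.3 [ 0.2   0.53  1.11 -0.    1.5   2.  ]
sq 0.14 [-0.5   0.48  1.66 -0.    1.    1.18]
sq 0.3 [-0.5   0.33  1.42 -0.    1.39  1.18]
sm 0.108 [-0.66  0.57  1.6  -0.    0.97 -0.55]
sm 0.3 [-0.66  0.39  1.33 -0.    1.42 -0.55]
sm2 0.108 [-0.66  0.57  1.6  -0.    0.97  1.02]
sm2 0.3 [-0.66  0.39  1.33 -0.    1.42  1.02]
la 0.06 [-0.44  0.73  1.43 -0.    0.98  1.24]
la 0.3 [-0.44  0.52  1.12 -0.    1.5   1.24]
sl 0.06 [-0.58  0.77  1.34 -0.    1.03  1.1 ]
sl 0.3 [-0.58  0.58  1.02 -0.    1.54  1.1 ]
down False t 5.0 p [0.5641 0.3546 0.1279] w 0.0551 g 0.0 F [-0.4  0.1 -0.4]
gripped t 5.4 p [0.5645 0.3548 0.1287] w 0.0222 g 39.6 F [ 0.9 -0.   2.4]
lifted t 6.8 p [0.5636 0.3544 0.2982] w 0.0224 g 39.2 F [ 0.2 -0.1 -4.3]
```

View pics/m1.png

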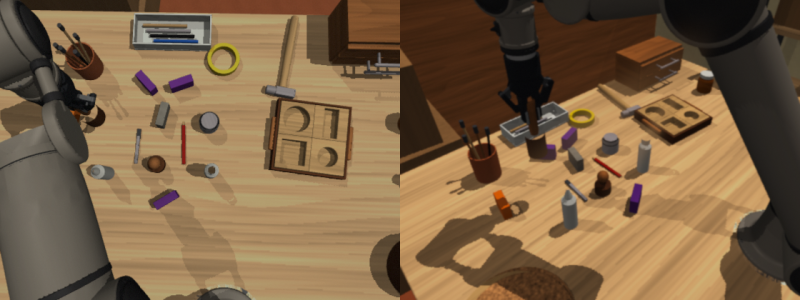

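The side view at about (535,125) shows the maul held upright with its handle in the gripper. I'll place it and then pick up the nozzle bottle.

```bash
python3 - <<'E'
from act import *
place(well["square"],UA,.128,.05)
pick((.4259,.3622),VA,.097,.065,25)
snap("b1")
E
```

```text
placed True t 10.7 p [ 0.5004 -0.1848  0.1407] w 0.0223 g 40.0 F [-1.6  0.3  5.5]
up t 12.4 p [ 0.5005 -0.1848  0.2984] w 0.0499 g 0.0 F [-0.3 -0.2 -0.2]
down False t 16.2 p [0.4261 0.3623 0.0972] w 0.0652 g 0.0 F [ 0.3 -0.   0.3]
gripped t 16.6 p [0.4264 0.3625 0.0978] w 0.039 g 25.7 F [1.1 0.3 4.1]
lifted t 18.1 p [0.4254 0.3619 0.2986] w 0.0393 g 25.4 F [ 1.2 -0.2 -1.4]
```

View pics/b1.png

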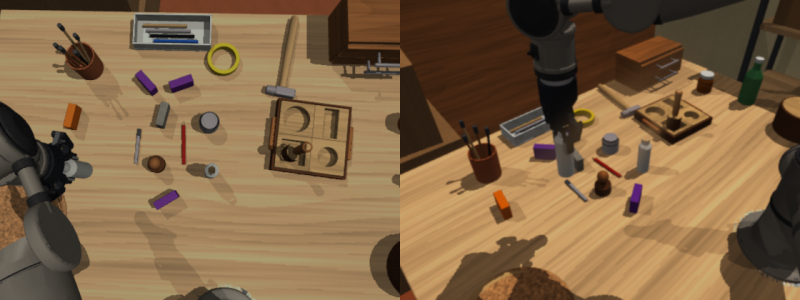

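The maul stands in the square well (top view, about (293,150)) and the bottle is held upright. I'll place the bottle and then pick up the tin.

```bash
python3 - <<'E'
import act; from act import *
act.H=.33
place(well["small"],VA,.097,.06)
act.H=.30
pick((.583,.061),UA,.048,.084,25)
snap("t1")
E
```

```text
placed True t 22.7 p [ 0.4897 -0.2841  0.1098] w 0.0389 g 25.9 F [-0.5 -0.2  5.3]
up t 24.7 p [ 0.4898 -0.2842  0.3283] w 0.0599 g 0.0 F [ 0.6  0.3 -0.4]
down False t 28.7 p [0.583  0.061  0.0478] w 0.0843 g 0.0 F [ 0.2 -0.3  0.4]
gripped t 29.1 p [0.5834 0.0609 0.0487] w 0.0592 g 27.6 F [-0.5 -1.1  4.5]
lifted t 30.9 p [0.5825 0.061  0.2986] w 0.0593 g 27.4 F [ 0.3  0.3 -2.7]
```

View pics/t1.png

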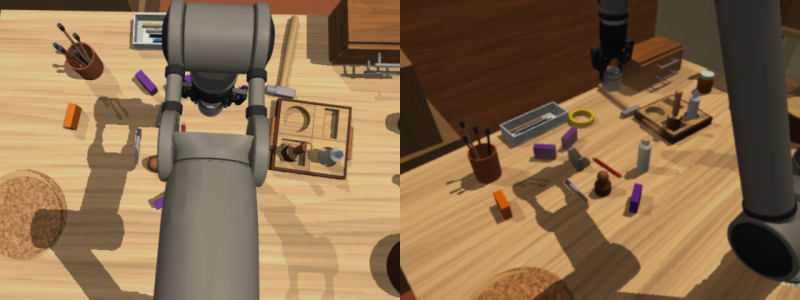

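The bottle stands in the small well, and the tin is held level. I'll place the tin and pick up the whetstone at its -103° grasp angle.

```bash
python3 - <<'E'
from act import *
place(well["large"],UA,.048,.075)
pick((.6025,.2),-103,.050,.05,30)
snap("s1")
E
```

```text
placed True t 34.0 p [ 0.5997 -0.1956  0.0607] w 0.059 g 27.9 F [-0.5  0.5  5.3]
up t 36.0 p [ 0.5999 -0.1957  0.2981] w 0.075 g 0.0 F [-0.6 -0.6  0. ]
down False t 39.6 p [0.6023 0.1999 0.0494] w 0.0502 g 0.0 F [ 0.8 -0.3  0.9]
gripped t 39.9 p [0.6028 0.2    0.0506] w 0.0237 g 30.0 F [0.4 0.4 2.3]
lifted t 41.7 p [0.602  0.1999 0.2985] w 0.0235 g 29.6 F [ 0.6 -0.2 -2.9]
```

View pics/s1.png

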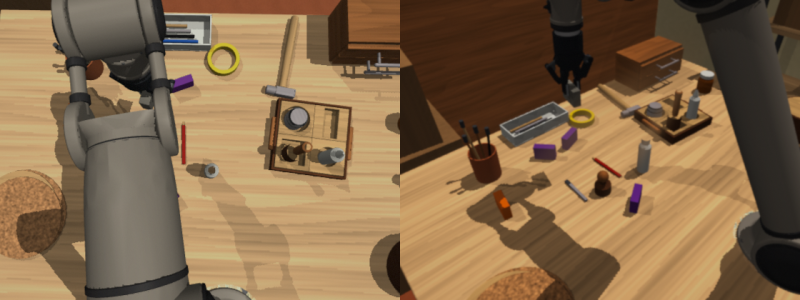

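The tin is in the large well and the whetstone is held level, so I'll place it in the slot. Then I'll move the arm clear and check heights.

```bash
python3 - <<'E'
from act import *
place(well["slot"],UA,.050,.045)
r.reach([.35,.3,.35],q(UA)); st("away")
snap("f1")
o=[]
for n,(u,v,w,h) in(("top",(365,130,140,130)),("side",(320,95,130,110))):
    p=np.load(n+"f1.npz")["p"][v:v+h,u:u+w,::-1]; o.append(cv2.resize(p,(400,370),interpolation=cv2.INTER_CUBIC))
    C=cloud(n,np.load(n+"f1.npz")["d"]).reshape(-1,3)
    for k,c in well.items():
        Q=C[np.hypot(*(C[:,:2]-c).T)<.04]; print(n,k,"top z",np.percentile(Q[:,2],[95,99]).round(4))
        if k in("slot","large"):
            T=Q[Q[:,2]>.055]; print("   ",((T[:,:2].mean(0)-c)*1000).round(1),cv2.minAreaRect((T[:,:2]*1000).astype(np.float32)))
cv2.imwrite("pics/fc.png",np.hstack(o))
E
```

```text
placed True t 45.8 p [ 0.589  -0.2949  0.0625] w 0.0234 g 30.5 F [0.4 0.3 4.6]
up t 47.8 p [ 0.5893 -0.295   0.2981] w 0.0447 g 0.0 F [ 0.6 -0.1 -0.3]
away t 50.1 p [0.3506 0.2996 0.3498] w 0.0452 g 0.0 F [ 1.  -0.2 -0.6]
top large top z [0.0698 0.0711]
    [-0.4  3.7] ((598.7747192382812, -192.59735107421875), (55.87828826904297, 53.79457092285156), 23.89130210876465)
top slot top z [0.064  0.0652]
    [0.2 2.9] ((590.6997680664062, -293.4283752441406), (26.599103927612305, 72.52596282958984), 85.95906829833984)
top square top z [0.1753 0.1775]
top small top z [0.1336 0.1475]
side large top z [0.0688 0.0697]
    [-6.8  6.2] ((594.0819091796875, -194.24945068359375), (52.65754699707031, 56.977725982666016), 17.062767028808594)
side slot top z [0.0626 0.0641]
    [8.3 1.8] ((588.1256713867188, -295.3421936035156), (26.533649444580078, 75.22322845458984), 81.70304870605469)
side square top z [0.172  0.1766]
side small top z [0.1341 0.1469]
```

View pics/fc.png

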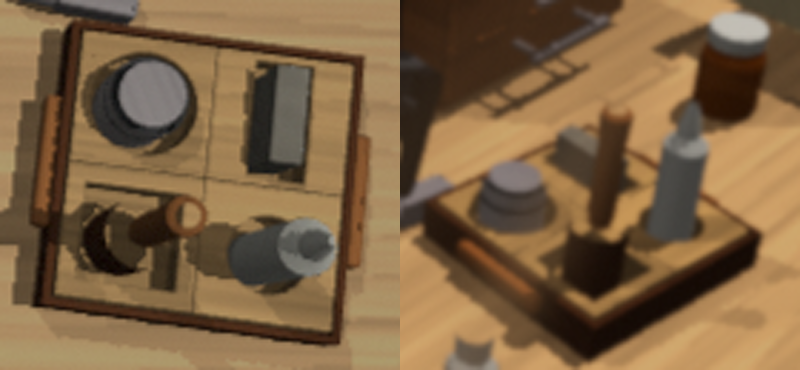

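View pics/f1.png

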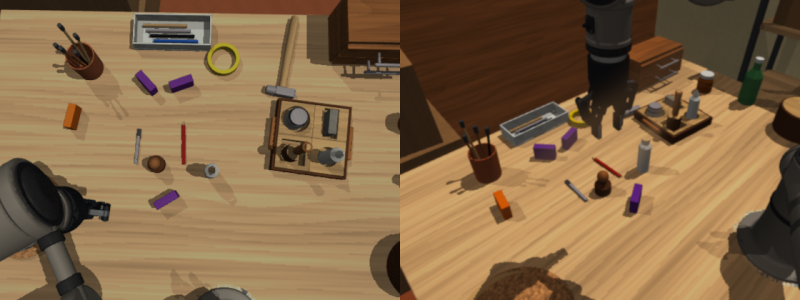

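All four items stand upright in their wells, with tops about 11–12 mm higher than on the table, which matches the well floors. The flat-cap bottle and stamp haven't moved, so I'll hand in.

```bash
python3 -c "
from workcell import r
print(r.finish_job())"
```

```text
the job is handed in; nothing more can be done
None
```

The caddy is packed and handed in: maul, nozzle bottle, tin and whetstone are each upright on the floor of their wells, with the flat-capped bottle and the stamp left standing where they were; the arm was clear at about 50 s of the 109 s allowed.

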